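Set the variable transformer's dial and switch on

TASK

With a fingertip, push the grey peg on the transformer's black dial round clockwise until the dial's white index mark lines up with the red set line on the scale, and only then press the green button all the way down and let go. Push gently and never pinch the peg. Leave the bottles, the glassware and the spatula as they are.

Things in the scene. Friction and masses are not known exactly. Their poses are not given: they have to be found in the camera images.
- transformer: blue box of a bench variable transformer, fixed to the bench, 200 mm (its x) by 260 mm (its y) by 110 mm high; origin at the centre of its underside, z up. On its flat top are the white round scale plate (148 mm across, 2 mm thick) with the dial, centred 40 mm towards its +y, the green button 45 mm towards -x and 85 mm towards -y, and a small vial in the corner at +x, -y.
- dial_axis (a point): point on the dial's vertical turning axis, on the upper face of the dial's black disc (disc 96 mm across, 8 mm thick, upper face 121 mm above the bench; a flat cap 24 mm across and 3 mm high, for looks only, lies at its middle).
- dial_peg (a point): centre of the top of the grey upright finger peg on the dial: 16 mm across, 26 mm tall above the disc, 28 mm from the dial's axis, directly opposite the index mark (half a turn from it). It may be pushed from either side; friction of about 0.06 N m (about 2 N at the peg) keeps the dial where it is left.
- dial_mark (a point): outer end of the white index mark on the dial's upper face (mark 5 mm wide, 34 mm long, radial, from near the middle to the rim), 49 mm from the axis, level with the disc's upper face; it turns with the dial.
- set_mark (a point): point in line with the red set line, above its inner end, 49 mm from the dial's axis, level with the disc's upper face. The red line is 5 mm wide, 21 mm long, radial, flat on the white scale just outside the disc; it does not move. When index and line agree, dial_mark and set_mark coincide. At the start it lies 0.8 to 4.0 rad clockwise (seen from above) of the index mark.
- dial (a joint): turn of the dial in rad: grows clockwise seen from above, stops at 0 and 5.2. At 0 the mark points 2.6 rad anticlockwise of the transformer's +x direction; at 2.6 it points along +x; in the gap between the stops, around -x, it never points.
- go_top (a point): centre of the top of the green push button, 34 mm across, in a round dark housing 50 mm across and 12 mm high; the button's top stands 22 mm above the transformer's top. It springs back when let go.
- go (a joint): how far the green button is pressed, m: 0 up, 0.006 fully down (starts to move at 1.5 N, fully down at 5 N).
- vial: small amber vial standing on the transformer's top, 24 mm across, 45 mm tall; origin under its centre. Leave alone.
- beaker: open glass beaker on the bench beside the transformer, 72 mm across, 90 mm tall; origin under its centre. Leave alone.
- jar: glass jar with steel cap and blue band on the bench beside the transformer, 72 mm across, 95 mm tall; origin under its centre. Leave alone.
- bottle_a: clear bottle with black cap at the far side of the bench, 56 mm across, 140 mm tall; origin under its centre. Leave alone.
- bottle_b: amber bottle with red cap at the far side of the bench, 60 mm across, 130 mm tall; origin under its centre. Leave alone.
- spatula: white-handled spatula lying on the bench on the robot's side of the transformer, 180 mm long along its x, about 20 mm high. Leave alone.

How it is judged:
On the way, in this order (a step that is already met when the one before it is completed fails the run):
1. the dial's white mark lines up with the red set line (within 5 mm at the rim) and rests there (horizontal distance between dial_mark and set_mark below 0.005 m and velocity of joint dial between -0.05 and 0.05 rad/s), for 0.2 s.
2. then the green button is pressed down (at least 4 mm of its 6 mm) with the dial still set (horizontal distance between dial_mark and set_mark below 0.005 m and value of joint go above 0.004 m), for 0.05 s.
At the end, for the whole second after the job is handed in: The dial is at rest with the outer end of its white mark within 5 mm of the red set line's point at the rim (about 6 degrees), the green button is up again after its press, and every loose bystander is upright as placed, within 30 mm of its place (all of step 1 and value of joint go below 0.001 m and not (distance of vial from where it was at the start of the episode above 0.03 m) and not (distance of beaker from where it was at the start of the episode above 0.03 m) and not (distance of jar from where it was at the start of the episode above 0.03 m) and not (distance of bottle_a from where it was at the start of the episode above 0.03 m) and not (distance of bottle_b from where it was at the start of the episode above 0.03 m) and not (distance of spatula from where it was at the start of the episode above 0.03 m) and not (angle between vial's own z axis and vertical above 0.5 rad) and not (angle between beaker's own z axis and vertical above 0.5 rad) and not (angle between jar's own z axis and vertical above 0.5 rad) and not (angle between bottle_a's own z axis and vertical above 0.5 rad) and not (angle between bottle_b's own z axis and vertical above 0.5 rad) and not (angle between spatula's own z axis and vertical above 0.5 rad)); the robot touches nothing.
It fails at once if the button is pressed (over 4 mm) while the dial is not on the set line (not (horizontal distance between dial_mark and set_mark below 0.005 m) and value of joint go above 0.004 m).
It fails at once if the dial or its peg is pinched or pushed roughly (over 20 N) (contact force between anything else and dial above 20 N).
It fails at once if a bottle, the glassware, the vial or the spatula is lifted, knocked over or moved more than 30 mm (distance of any of vial, beaker, jar, bottle_a, bottle_b, spatula from where it was at the start of the episode above 0.03 m or angle between any of vial, beaker, jar, bottle_a, bottle_b, spatula's own z axis and vertical above 0.5 rad).
It also fails if it takes over 51 s, if anything falls off the work surface, if the arm or the gripper's body presses on something with over 40 N, if the wrist force passes 120 N, or if a joint passes its speed limit or range.

ROBOT

A 7-joint arm with a two-finger parallel gripper is mounted at the origin on the work surface. World frame = base frame: x ahead of the robot, y to its left, z up, the work surface at z = 0. Lengths are in m, angles in rad, forces in N, time in s.
With the tool pointing down it reaches from about 0.425 to 0.925 m from the base axis. Payload 6.8 kg.
Tool frame: the origin (TCP) lies midway between the tips of the shut fingers; the grasp point (between the pads) lies 19 mm behind it; z points along the fingers, y is the line along which they close (so a half turn about z gives the same grasp; the last joint's range is limited). The gripper opens to 85 mm and grips with 20 to 120 N. Pads are 22 mm wide; open, the fingers measure 114 mm over their backs; the gripper's body (76 mm by 85 mm) begins 54 mm behind the grasp point. The pads swing forward as they close: fully open they stand 13 mm farther back than shut.
Start: joints at [-1.418, 0.477, 0.022, 1.555, -0.011, 1.109, -0.083], TCP at [0.174, 0.652, 0.231] pointing down, gripper open.
Joint ranges: [-2.96, 2.96], [-0.34, 2.1], [-1.41, 1.46], [0.24, 2.44], [-1.37, 4.51], [0.17, 1.92], [-2.96, 2.96]. Speed limits (rad/s): [2.39, 2.39, 3.14, 3.14, 3.14, 3.14, 3.14].

INTERFACE

Orientations are given as a unit quaternion [w, x, y, z].
In Python, from station import * gives the robot as it stands. The module is installed in compiled form; this text tells all that it offers.
- The arm moves only by the shell command python3 -m jog 'ROWS' [OPENING] [FORCE]. ROWS is JSON, a list of rows, each an object of numbers: "x", "y", "z": the shift along the tool's x, y, z in m; "ax", "ay", "az": the turn, a rotation vector about the tool's x, y, z in rad. In form: [{"x": .., "y": .., "z": .., "ax": .., "ay": .., "az": ..}, ...]. A call has 1 to 12 rows; each row is the pose to reach, as a shift and turn from the pose commanded when the call began, along the tool's axes at that moment; what a row does not reach only later rows make up. A row lasts 1/10 s, in which the tool goes at most 50 mm and 8.59 degrees, less where a joint would pass 70% of its speed; a pose out of reach is approached as far as the arm can. A call with a gripper value outside its range is refused whole. OPENING is the opening, from 0 (shut) to 1 (fully open), set as the call begins (- or left out, the last holds). The fingers move at their own pace and stop on an object; FORCE is the grip in N (left out, the last holds). Time passes only in rows, so rows that repeat a pose let the fingers close. It gives the time, the measured TCP pose, the force, the opening and the grip force at its end, in the units of the state.
- get_obs(): the state, without advancing time (a new reading comes with each control period).
- read_camera(name): name is "scene" or "side" or "wrist"; returns the picture (384x512x3 uint8, red, green, blue); there is no depth.
- camera_params(name): a dict with "K" (3x3 intrinsics, pixels), "D" ([k1, k2, p1, p2, k3] as OpenCV has them; the pictures are not rectified), "origin" and "attitude" of the camera in the world. Camera axes: x right, y up, looking along -z (the intrinsics and any distortion apply to the point x, -y, -z); pixel columns grow to the right and rows downward; lengths in m; the calibration is good to about 2 mm. A picture is of the moment at which its call begins: read the wrist's pose just before it. camera_params takes no time and is no camera call; for the wrist camera it gives the pose at the moment of the call.
- hand_in(): hands the job in; it is judged then, once.
The state is a dict: "t": time; "q": joint angles; "joint_vel": joint speeds; "joint_torque": joint torques, N m; "eef_pos": TCP position; "tool_rot": TCP orientation; "contact_force": force on the tool from outside, world axes, zero at the start; "torque": the same for the moment, N m; "gripper_width": opening from 0.0 (shut) to 1.0 (fully open); "grasp_force": force on a finger pad.
Only numpy, scipy, OpenCV 4.12 (cv2) and the standard library are available. Lean on these libraries where they do the work, as an engineer would, in place of code of your own. Each camera call takes 0.05 s, during which the arm holds its last target. There are 200 camera calls.

## Working session

There is one attempt and no reset: what is moved stays moved. The work goes in short steps, Python scripts to look and compute and a shell command to move; the robot and the scene stay as the last step left them, time stands still between calls to the robot, and variables do not carry over. Pictures are saved under pics/ and viewed, at most 13 in all, crops included, and the job is handed in when it is done.

```bash
mkdir -p pics; cat > h.py <<'E'
from station import *
import numpy as np, cv2
from scipy.spatial.transform import Rotation as R
def rot(a):
    a=np.array(a,float)
    return a if a.shape==(3,3) else R.from_quat(np.roll(a,-1)).as_matrix()
def ray(c,uv):
    K,D=np.array(c["K"]),np.array(c["D"])
    p=cv2.undistortPoints(np.array([[uv]],float),K,D)[0,0]
    return rot(c["attitude"])@np.array([p[0],-p[1],-1])
def atz(c,uv,z):
    o=np.array(c["origin"]);d=ray(c,uv);return o+d*(z-o[2])/d[2]
def proj(c,P):
    K,D=np.array(c["K"]),np.array(c["D"])
    q=(np.atleast_2d(P)-np.array(c["origin"]))@rot(c["attitude"])*[1,-1,-1]
    return cv2.projectPoints(q.astype(float),np.zeros(3),np.zeros(3),K,D)[0][:,0]
E
python3 - <<'E'
from h import *
for n in ("scene","side"):
    c=camera_params(n);print(n,c);im=read_camera(n)[...,::-1]
    cv2.imwrite(f"pics/{n}0_raw.png",im);cv2.imwrite(f"pics/{n}0.png",cv2.resize(im,(800,600),interpolation=cv2.INTER_CUBIC))
o=get_obs();print({k:np.round(v,3) for k,v in o.items()})
E
```

```text
scene {'K': array([[404.02799522,   0.        , 248.39509067],
       [  0.        , 404.02799522, 191.52593252],
       [  0.        ,   0.        ,   1.        ]]), 'D': array([-0.03050975,  0.        ,  0.        ,  0.        ,  0.        ]), 'origin': array([0.92100384, 0.39504865, 0.79753934]), 'attitude': array([0.3771251 , 0.12189962, 0.28243183, 0.87358423])}
side {'K': array([[358.58315515,   0.        , 258.45006122],
       [  0.        , 358.58315515, 185.80810166],
       [  0.        ,   0.        ,   1.        ]]), 'D': array([-0.03828985,  0.        ,  0.        ,  0.        ,  0.        ]), 'origin': array([ 0.32761045, -0.59542922,  0.54315271]), 'attitude': array([ 0.8596769 ,  0.47395424, -0.08083593, -0.17259362])}
{'t': np.float64(0.1), 'q': array([-1.418,  0.478,  0.022,  1.556, -0.012,  1.109, -0.083]), 'joint_vel': array([ 0.   , -0.001,  0.001, -0.002,  0.   , -0.002,  0.001]), 'joint_torque': array([ 5.0000e-03, -5.9776e+01,  1.6140e+00, -2.8196e+01,  1.3000e-02,
        5.0000e-03,  0.0000e+00]), 'eef_pos': array([0.174, 0.652, 0.23 ]), 'tool_rot': array([-0.   ,  0.13 ,  0.992, -0.001]), 'contact_force': array([-0.253,  1.673,  0.446]), 'torque': array([-0.009, -0.017, -0.034]), 'grasp_force': np.float64(0.0), 'gripper_width': np.float64(1.003)}
```

View pics/scene0.png

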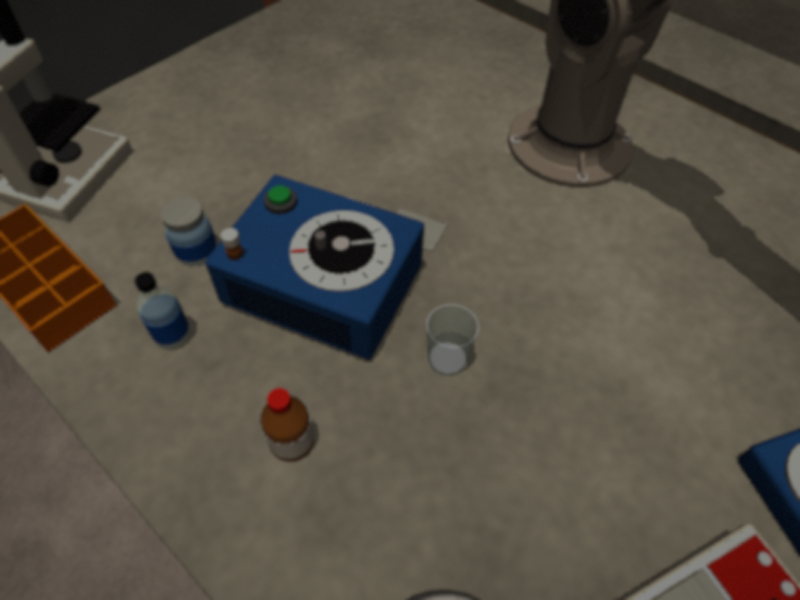

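View pics/side0.png

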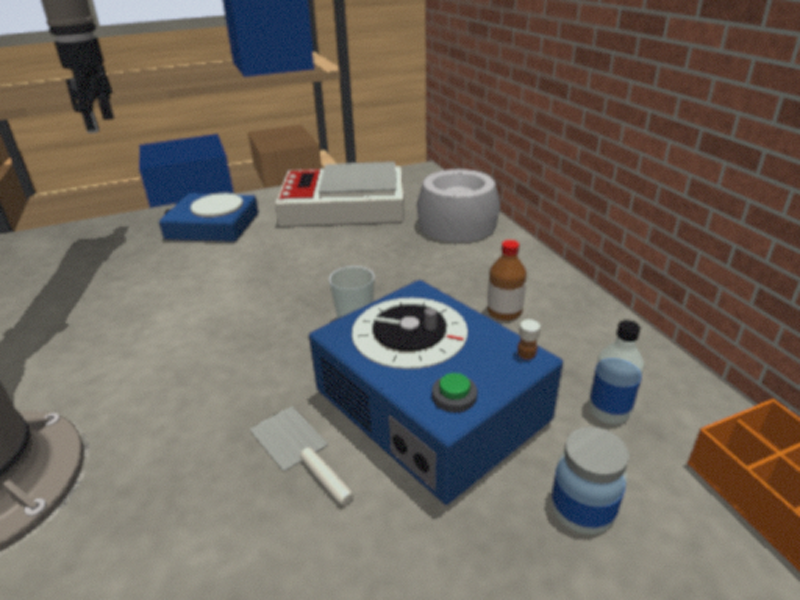

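The scene view (800 px wide) shows the dial at about (341,245), the mark end at (373,241), the red line near (298,251), the peg top near (320,234) and the button near (280,192). The side view agrees, with the dial at (410,326), the red line at (455,338) and the button at (455,384). I'll enlarge both for exact readings.

```bash
python3 - <<'E'
from h import *
a=cv2.imread("pics/scene0_raw.png")[108:208,130:280]; b=cv2.imread("pics/side0_raw.png")[180:280,195:345]
f=lambda i,k:cv2.convertScaleAbs(cv2.resize(i,None,fx=k,fy=k,interpolation=cv2.INTER_CUBIC),alpha=1.3)
cv2.imwrite("pics/c_scene.png",f(a,5)); cv2.imwrite("pics/c_side.png",f(b,5))
E
```

```text
(no output)
```

View pics/c_scene.png

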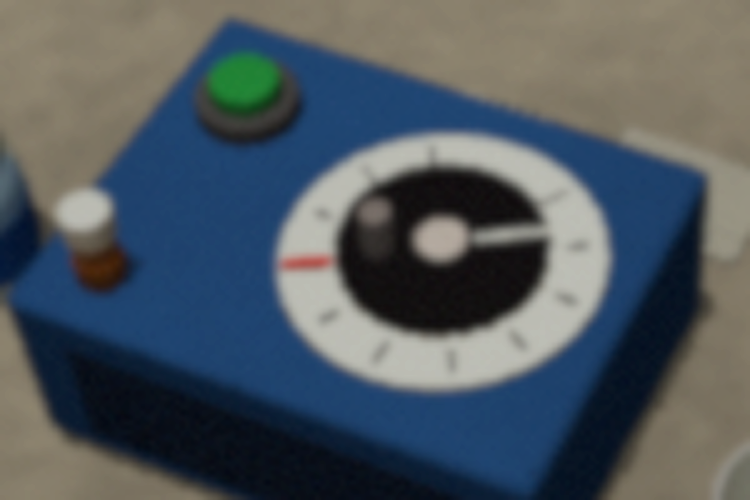

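View pics/c_side.png

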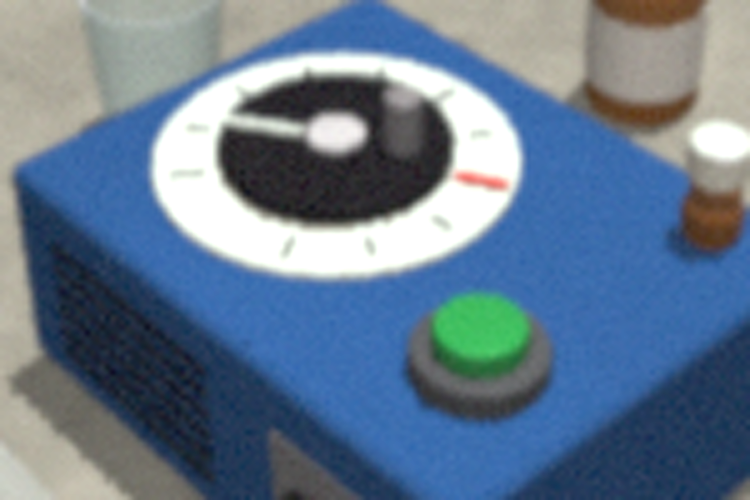

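The scene crop shows the cap at (440,238), mark end at (549,231), red line from (330,262) to (280,264), peg top at (376,210) and button at (246,82). In the side crop they are at (337,133), (228,121), (456,178) to (507,185), (404,97) and (482,322).

```bash
python3 - <<'E'
from h import *
off={"scene":(130,108),"side":(195,180)}
pts={"cap":(.124,(440,238),(337,133)),"mark":(.121,(549,231),(228,121)),"red_in":(.112,(330,262),(456,178)),"red_out":(.112,(280,264),(507,185)),
"peg":(.147,(376,210),(404,97)),"go":(.132,(246,82),(482,322)),"vial":(.155,(85,212),(718,142)),"cA":(.11,(230,20),(370,2)),"cB":(.11,(705,178),(18,175)),"cC":(.11,(15,302),None),"cD":(.11,(527,490),(370,2))}
m={}
for k,(z,a,b) in pts.items():
    r=[]
    for n,p in (("scene",a),("side",b)):
        if p is None: continue
        uv=np.array(off[n])+(np.array(p)+.5)/5-.5
        r.append(atz(camera_params(n),uv,z)[:2])
    m[k]=np.mean(r,axis=0) ; print(k,*[np.round(x,4) for x in r])
c=m["cap"]
for k in("mark","red_in","red_out","peg"):
    d=m[k]-c;print(k,np.hypot(*d),np.degrees(np.arctan2(d[1],d[0])))
o=get_obs();print(o["eef_pos"],rot(o["tool_rot"]).round(3))
E
```

```text
cap [ 0.5418 -0.0554] [ 0.5417 -0.055 ]
mark [ 0.5042 -0.0252] [ 0.5058 -0.0255]
red_in [ 0.5783 -0.0889] [ 0.5793 -0.0867]
red_out [ 0.5943 -0.1042] [ 0.5956 -0.0988]
peg [ 0.5626 -0.0715] [ 0.5628 -0.0731]
go [ 0.5415 -0.1841] [ 0.5409 -0.1865]
vial [ 0.6525 -0.1551] [ 0.6507 -0.1565]
cA [ 0.5062 -0.2415] [0.602  0.0521]
cB [ 0.425  -0.0023] [ 0.4204 -0.0117]
cC [ 0.6878 -0.1743]
cD [0.6044 0.059 ] [0.602  0.0521]
mark 0.04737437944647684 140.89733401856267
red_in 0.049342658080520026 -41.33413157895741
red_out 0.07055941539496316 -41.0437411163851
peg 0.027025255867364064 -39.276748822407384
[0.17395969 0.6516515  0.23041864] [[-0.966  0.258 -0.   ]
 [ 0.258  0.966 -0.002]
 [-0.    -0.002 -1.   ]]
```

The axis is at (0.542,-0.055). The mark is at 140.8° and the set line at -41.2°, so the dial needs about 182° clockwise. The peg is at -39.2°. I'll push with the shut fingertips, turning the tool along with the peg, and first travel towards the dial.

```bash
cat > plan.py <<'E'
from h import *
A=np.array([.5418,-.0552])
def rel(x,y,z,ang):
    """row (mm, rad) to reach world x,y,z with tool x axis at ang deg, tool down"""
    o=get_obs();T=rot(o["tool_rot"]);d=T.T@(np.array([x,y,z])-o["eef_pos"])
    a=np.radians(ang);Rt=np.array([[np.cos(a),np.sin(a),0],[np.sin(a),-np.cos(a),0],[0,0,-1]])
    return np.round(np.r_[d,R.from_matrix(T.T@Rt).as_rotvec()],4)
def push(th,off,z=.130,r=.028):
    """tool pose with face centre off m CCW of a peg at angle th (deg)"""
    t=np.radians(th);p=A+r*np.array([np.cos(t),np.sin(t)])+off*np.array([-np.sin(t),np.cos(t)])
    return rel(*p,z,th+270)
def st():
    o=get_obs();print("t",o["t"],"q",np.round(o["q"],2),"p",np.round(o["eef_pos"],4),"xang",np.degrees(np.arctan2(*rot(o["tool_rot"])[1::-1,0])).round(1),"F",np.round(o["contact_force"],2))
E
python3 -c "
from plan import *
print(push(-39.2,.030,.22)); print(rel(.36,.3,.23,165))"
```

```text
[-5.7550e-01 -5.7220e-01  1.1400e-02 -1.5000e-03 -8.0000e-04 -1.1475e+00]
[-2.704e-01 -2.918e-01  9.000e-04 -1.600e-03  1.000e-04  1.000e-03]
```

```bash
python3 -m jog '[{"x":-0.576,"y":-0.572,"z":0,"az":-0.15},{"x":-0.576,"y":-0.572,"z":0,"az":-0.3},{"x":-0.576,"y":-0.572,"z":0,"az":-0.45},{"x":-0.576,"y":-0.572,"z":0,"az":-0.6},{"x":-0.576,"y":-0.572,"z":0,"az":-0.75},{"x":-0.576,"y":-0.572,"z":0,"az":-0.9},{"x":-0.576,"y":-0.572,"z":0,"az":-1.05},{"x":-0.576,"y":-0.572,"z":0,"az":-1.148},{"x":-0.576,"y":-0.572,"z":0,"az":-1.148},{"x":-0.576,"y":-0.572,"z":0,"az":-1.148},{"x":-0.576,"y":-0.572,"z":0,"az":-1.148},{"x":-0.576,"y":-0.572,"z":0,"az":-1.148}]' 0 20; python3 -c "
from plan import *
st();print(push(-39.2,.030,.22))"
```

```text
t 0.1 q [-1.42  0.48  0.02  1.56 -0.01  1.11 -0.08] p [0.174  0.6517 0.2304] xang 165.1 F [-0.25  1.67  0.45]
[-5.7550e-01 -5.7220e-01  1.1400e-02 -1.5000e-03 -8.0000e-04 -1.1475e+00]validation failed for argument at $[0]...
```

```bash
python3 -m jog '[{"x":-0.576,"y":-0.572,"z":0,"ax":0,"ay":0,"az":-0.15},{"x":-0.576,"y":-0.572,"z":0,"ax":0,"ay":0,"az":-0.3},{"x":-0.576,"y":-0.572,"z":0,"ax":0,"ay":0,"az":-0.45},{"x":-0.576,"y":-0.572,"z":0,"ax":0,"ay":0,"az":-0.6},{"x":-0.576,"y":-0.572,"z":0,"ax":0,"ay":0,"az":-0.75},{"x":-0.576,"y":-0.572,"z":0,"ax":0,"ay":0,"az":-0.9},{"x":-0.576,"y":-0.572,"z":0,"ax":0,"ay":0,"az":-1.05},{"x":-0.576,"y":-0.572,"z":0,"ax":0,"ay":0,"az":-1.148}]' 0 20; python3 -c "
from plan import *
st();print(push(-39.2,.030,.22))"
```

```text
t: 0.9
eef_pos: [0.3704, 0.3155, 0.2312]
tool_rot: [-0.0, -0.43, 0.903, 0.0]
contact_force: [1.7, 1.0, 0.3]
gripper_width: -0.0
grasp_force: 0.0
t 0.9 q [-0.8   0.17 -0.04  1.99  0.01  0.98  1.62] p [0.3704 0.3155 0.2312] xang -129.1 F [1.67 0.98 0.25]
[ 1.495e-01 -3.948e-01  1.120e-02  2.000e-04 -1.000e-04  1.500e-03]
```

```bash
python3 -m jog '[{"x":0.15,"y":-0.395,"z":0,"ax":0,"ay":0,"az":0},{"x":0.15,"y":-0.395,"z":0,"ax":0,"ay":0,"az":0},{"x":0.15,"y":-0.395,"z":0,"ax":0,"ay":0,"az":0},{"x":0.15,"y":-0.395,"z":0,"ax":0,"ay":0,"az":0},{"x":0.15,"y":-0.395,"z":0,"ax":0,"ay":0,"az":0},{"x":0.15,"y":-0.395,"z":0,"ax":0,"ay":0,"az":0},{"x":0.15,"y":-0.395,"z":0,"ax":0,"ay":0,"az":0},{"x":0.15,"y":-0.395,"z":0,"ax":0,"ay":0,"az":0},{"x":0.15,"y":-0.395,"z":0,"ax":0,"ay":0,"az":0},{"x":0.15,"y":-0.395,"z":0,"ax":0,"ay":0,"az":0},{"x":0.15,"y":-0.395,"z":0,"ax":0,"ay":0,"az":0}]'; python3 -c "
from plan import *
st();print(push(-39.2,.030,.13));print(camera_params('wrist')['origin'])
cv2.imwrite('pics/w1.png',read_camera('wrist')[...,::-1])"
```

```text
t: 2.0
eef_pos: [0.5793, -0.0496, 0.2307]
tool_rot: [-0.001, -0.427, 0.904, 0.0]
contact_force: [-0.5, 0.9, -0.6]
gripper_width: -0.003
grasp_force: 0.0
t 2.0 q [-0.22  0.33  0.24  1.8  -0.09  1.03  2.52] p [ 0.5793 -0.0496  0.2307] xang -129.5 F [-0.54  0.86 -0.56]
[-0.0021 -0.0025  0.1007  0.0012 -0.0006 -0.0053]
[ 0.5332112  -0.10503819  0.37229073]
```

View pics/w1.png

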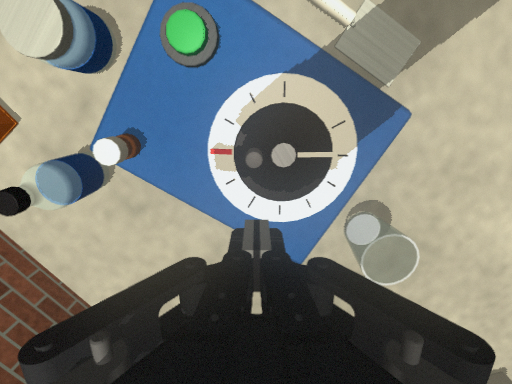

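The wrist picture shows the cap at (284,155), mark end (333,155), red inner end (232,151), outer end (210,152), peg top (254,159) and button (186,31). The path down to the peg's side is clear, so I'll cross-check the measurements and go down.

```bash
python3 -c "
from plan import *
c=camera_params('wrist')
g={k:atz(c,uv,z)[:2] for k,uv,z in (('cap',(284,155),.124),('mark',(333,155),.121),('ri',(232,151),.112),('ro',(210,152),.112),('peg',(254,159),.147),('go',(186,31),.132))}
for k,v in g.items():
  d=v-g['cap'];print(k,v.round(4),np.hypot(*d).round(4),np.degrees(np.arctan2(d[1],d[0])).round(1))"
python3 -m jog '[{"x":-0.002,"y":-0.002,"z":0.04,"ax":0,"ay":0,"az":0},{"x":-0.002,"y":-0.002,"z":0.08,"ax":0,"ay":0,"az":0},{"x":-0.002,"y":-0.002,"z":0.1,"ax":0,"ay":0,"az":0},{"x":-0.002,"y":-0.002,"z":0.1,"ax":0,"ay":0,"az":0}]'
python3 -c "
from plan import *
st()
for th,o in ((-39.2,.019),(-49,.019),(-59,.019),(-69,.019),(-79,.019),(-89,.019),(-99,.019)): print(th,push(th,o))"
```

```text
cap [ 0.5403 -0.054 ] 0.0 0.0
mark [ 0.5041 -0.0236] 0.0472 140.0
ri [ 0.5777 -0.0872] 0.0501 -41.6
ro [ 0.5951 -0.1003] 0.0718 -40.2
peg [ 0.5616 -0.0722] 0.0281 -40.5
go [ 0.5391 -0.1861] 0.1322 -90.5
t: 2.45
eef_pos: [0.5796, -0.0472, 0.1283]
tool_rot: [-0.003, -0.428, 0.904, 0.002]
contact_force: [-0.6, 0.5, -0.3]
gripper_width: 0.001
grasp_force: 0.0
t 2.45 q [-0.2   0.45  0.22  1.88 -0.13  0.83  2.55] p [ 0.5796 -0.0472  0.1283] xang -129.3 F [-0.63  0.51 -0.35]
-39.2 [ 0.0111 -0.0038 -0.0017  0.0056 -0.0037 -0.0014]
-49 [ 0.0162 -0.0066 -0.0017  0.0053 -0.0042  0.1696]
-59 [ 0.0217 -0.0086 -0.0017  0.0049 -0.0047  0.3441]
-69 [ 0.0276 -0.0095 -0.0017  0.0045 -0.0051  0.5187]
-79 [ 0.0335 -0.0095 -0.0016  0.0041 -0.0055  0.6932]
-89 [ 0.0393 -0.0084 -0.0016  0.0036 -0.0059  0.8677]
-99 [ 0.0448 -0.0063 -0.0016  0.0031 -0.0063  1.0423]
```

```bash
python3 -m jog '[{"x":0.005,"y":-0.002,"z":-0.001,"ax":0,"ay":0,"az":0},{"x":0.008,"y":-0.003,"z":-0.002,"ax":0,"ay":0,"az":0},{"x":0.011,"y":-0.004,"z":-0.002,"ax":0,"ay":0,"az":0},{"x":0.013,"y":-0.005,"z":-0.002,"ax":0,"ay":0,"az":0.08},{"x":0.016,"y":-0.0065,"z":-0.002,"ax":0,"ay":0,"az":0.17},{"x":0.019,"y":-0.0075,"z":-0.002,"ax":0,"ay":0,"az":0.26},{"x":0.0215,"y":-0.0085,"z":-0.002,"ax":0,"ay":0,"az":0.34},{"x":0.0245,"y":-0.009,"z":-0.002,"ax":0,"ay":0,"az":0.43},{"x":0.0275,"y":-0.0095,"z":-0.002,"ax":0,"ay":0,"az":0.52},{"x":0.0305,"y":-0.0095,"z":-0.002,"ax":0,"ay":0,"az":0.61},{"x":0.0335,"y":-0.0095,"z":-0.002,"ax":0,"ay":0,"az":0.69}]'
python3 -c "
from plan import *
st()
for th in range(-79,-145,-10): print(th,push(th,.019))
c=camera_params('wrist');cv2.imwrite('pics/w2.png',read_camera('wrist')[...,::-1])"
```

```text
t: 3.55
eef_pos: [0.5707, -0.0816, 0.1351]
tool_rot: [0.003, -0.094, 0.996, -0.0]
contact_force: [3.0, 0.5, -0.1]
gripper_width: -0.001
grasp_force: 1.5
t 3.55 q [-0.27  0.45  0.4   1.91 -0.23  0.82  2.01] p [ 0.5707 -0.0816  0.1351] xang -169.2 F [ 2.97  0.54 -0.15]
-79 [ 0.0044  0.0034  0.0051 -0.0009  0.0053 -0.0034]
-89 [ 0.0095  0.0005  0.0051 -0.0005  0.0053  0.1712]
-99 [ 0.0151 -0.0015  0.0051 -0.      0.0054  0.3457]
-109 [ 2.090e-02 -2.400e-03  5.000e-03  5.000e-04  5.400e-03  5.202e-01]
-119 [ 0.0268 -0.0023  0.005   0.0009  0.0054  0.6948]
-129 [ 0.0326 -0.0013  0.005   0.0014  0.0053  0.8693]
-139 [3.8100e-02 8.0000e-04 4.9000e-03 1.9000e-03 5.3000e-03 1.0438e+00]
```

View pics/w2.png

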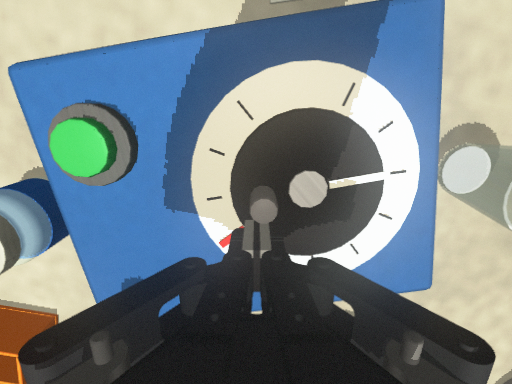

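The finger sits squarely against the peg in the picture (peg at (264,208), cap (308,189), mark end (385,177)), and the force is only 3 N. Continuing.

```bash
python3 -m jog '[{"x":0.005,"y":0.003,"z":0.003,"ax":0,"ay":0.005,"az":0.05},{"x":0.008,"y":0.002,"z":0.004,"ax":0,"ay":0.005,"az":0.12},{"x":0.011,"y":0.001,"z":0.004,"ax":0,"ay":0.005,"az":0.2},{"x":0.014,"y":0,"z":0.004,"ax":0,"ay":0.005,"az":0.29},{"x":0.017,"y":-0.001,"z":0.004,"ax":0,"ay":0.005,"az":0.38},{"x":0.02,"y":-0.0015,"z":0.004,"ax":0,"ay":0.005,"az":0.46},{"x":0.023,"y":-0.002,"z":0.004,"ax":0,"ay":0.005,"az":0.55},{"x":0.026,"y":-0.002,"z":0.004,"ax":0,"ay":0.005,"az":0.64},{"x":0.029,"y":-0.0015,"z":0.004,"ax":0,"ay":0.005,"az":0.73},{"x":0.032,"y":-0.0005,"z":0.004,"ax":0,"ay":0.005,"az":0.82},{"x":0.035,"y":0.0005,"z":0.004,"ax":0,"ay":0.005,"az":0.93},{"x":0.038,"y":0.001,"z":0.004,"ax":0,"ay":0.005,"az":1.04}]'
python3 -c "
from plan import *
st()
for th in range(-139,-215,-10): print(th,push(th,.019))"
```

```text
t: 4.8
eef_pos: [0.5327, -0.0879, 0.1308]
tool_rot: [-0.0, 0.413, 0.911, 0.001]
contact_force: [2.4, -0.5, -0.6]
gripper_width: 0.003
grasp_force: 1.1
t 4.8 q [-0.48  0.45  0.67  2.01 -0.39  0.81  1.14] p [ 0.5327 -0.0879  0.1308] xang 131.3 F [ 2.4  -0.46 -0.59]
-139 [-0.0003  0.0003  0.0008  0.0009 -0.0015  0.0044]
-149 [ 0.0049 -0.0025  0.0008  0.0007 -0.0016  0.179 ]
-159 [ 0.0105 -0.0045  0.0008  0.0006 -0.0016  0.3535]
-169 [ 1.63e-02 -5.40e-03  8.00e-04  4.00e-04 -1.70e-03  5.28e-01]
-179 [ 2.220e-02 -5.300e-03  8.000e-04  3.000e-04 -1.700e-03  7.025e-01]
-189 [ 2.800e-02 -4.100e-03  8.000e-04  1.000e-04 -1.800e-03  8.771e-01]
-199 [ 3.3500e-02 -2.0000e-03  8.0000e-04 -0.0000e+00 -1.8000e-03  1.0516e+00]
-209 [ 3.8500e-02  1.0000e-03  8.0000e-04 -2.0000e-04 -1.8000e-03  1.2261e+00]
```

```bash
python3 -m jog '[{"x":0.0025,"y":-0.001,"z":0.001,"ax":0,"ay":0,"az":0.09},{"x":0.005,"y":-0.0025,"z":0.001,"ax":0,"ay":0,"az":0.18},{"x":0.0075,"y":-0.0035,"z":0.001,"ax":0,"ay":0,"az":0.27},{"x":0.0105,"y":-0.0045,"z":0.001,"ax":0,"ay":0,"az":0.35},{"x":0.0135,"y":-0.005,"z":0.001,"ax":0,"ay":0,"az":0.44},{"x":0.0165,"y":-0.0055,"z":0.001,"ax":0,"ay":0,"az":0.53},{"x":0.019,"y":-0.0055,"z":0.001,"ax":0,"ay":0,"az":0.61},{"x":0.022,"y":-0.0055,"z":0.001,"ax":0,"ay":0,"az":0.7},{"x":0.025,"y":-0.005,"z":0.001,"ax":0,"ay":0,"az":0.79},{"x":0.028,"y":-0.004,"z":0.001,"ax":0,"ay":0,"az":0.88},{"x":0.031,"y":-0.003,"z":0.001,"ax":0,"ay":0,"az":0.96},{"x":0.0335,"y":-0.002,"z":0.001,"ax":0,"ay":0,"az":1.05}]'
python3 -c "
from plan import *
st()
for th in (-199,-204,-209,-213,-215,-217,-219,-221): print(th,push(th,.019))
cv2.imwrite('pics/w3.png',read_camera('wrist')[...,::-1])"
```

```text
t: 6.0
eef_pos: [0.5082, -0.0645, 0.1295]
tool_rot: [-0.001, 0.813, 0.582, -0.0]
contact_force: [1.4, -2.2, 1.2]
gripper_width: 0.001
grasp_force: 1.1
t 6.0 q [-0.74  0.52  0.97  2.08 -0.58  0.85  0.25] p [ 0.5082 -0.0645  0.1295] xang 71.1 F [ 1.44 -2.19  1.24]
-199 [ 0.0007  0.0007 -0.0005 -0.0024 -0.0007  0.0022]
-204 [ 0.0033 -0.0008 -0.0005 -0.0025 -0.0006  0.0895]
-209 [ 0.0059 -0.0022 -0.0005 -0.0025 -0.0005  0.1767]
-213 [ 0.0081 -0.003  -0.0005 -0.0025 -0.0004  0.2465]
-215 [ 0.0092 -0.0034 -0.0005 -0.0025 -0.0003  0.2815]
-217 [ 1.030e-02 -3.800e-03 -5.000e-04 -2.500e-03 -3.000e-04  3.164e-01]
-219 [ 1.150e-02 -4.100e-03 -5.000e-04 -2.500e-03 -2.000e-04  3.513e-01]
-221 [ 1.260e-02 -4.400e-03 -5.000e-04 -2.500e-03 -2.000e-04  3.862e-01]
```

View pics/w3.png

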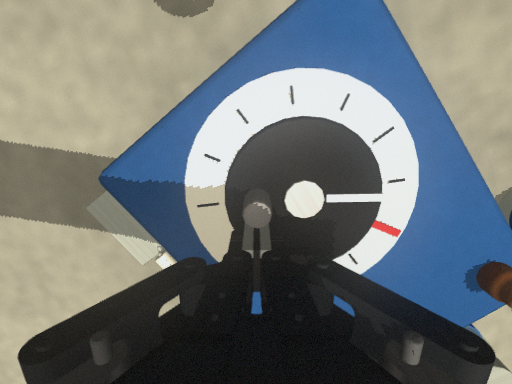

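The wrist view shows the cap at (305,199), mark end (382,198) and red line from (374,224) to (399,234), so about 20° remains.

```bash
python3 -c "
from plan import *
c=camera_params('wrist')
g={k:atz(c,uv,z)[:2] for k,uv,z in (('cap',(305,199),.124),('mark',(382,198),.121),('ri',(374,224),.112),('ro',(399,234),.112))}
for k,v in g.items():
  d=v-g['cap'];print(k,v.round(4),np.hypot(*d).round(4),np.degrees(np.arctan2(d[1],d[0])).round(1))"
python3 -m jog '[{"x":0.002,"y":0,"z":0,"ax":0,"ay":0,"az":0.05},{"x":0.004,"y":-0.001,"z":0,"ax":0,"ay":0,"az":0.11},{"x":0.006,"y":-0.002,"z":0,"ax":0,"ay":0,"az":0.18},{"x":0.007,"y":-0.0025,"z":0,"ax":0,"ay":0,"az":0.21},{"x":0.008,"y":-0.003,"z":0,"ax":0,"ay":0,"az":0.25},{"x":0.008,"y":-0.003,"z":0,"ax":0,"ay":0,"az":0.25},{"x":0.008,"y":-0.003,"z":0,"ax":0,"ay":0,"az":0.25}]'
python3 -c "
from plan import *
st()
for th in (-213,-215,-217,-219,-221,-223): print(th,push(th,.019))
im=read_camera('wrist')[...,::-1];cv2.imwrite('pics/w4r.png',im);cv2.imwrite('pics/w4.png',cv2.resize(im[120:270,215:415],None,fx=4,fy=4,interpolation=cv2.INTER_CUBIC))"
```

```text
cap [ 0.541  -0.0539] 0.0 0.0
mark [ 0.5849 -0.0696] 0.0466 -19.6
ri [ 0.5796 -0.09  ] 0.0528 -43.1
ro [ 0.5938 -0.1026] 0.0717 -42.7
t: 6.75
eef_pos: [0.5071, -0.0554, 0.1286]
tool_rot: [-0.002, 0.879, 0.478, -0.002]
contact_force: [-1.7, -1.6, 2.6]
gripper_width: 0.0
grasp_force: 0.9
t 6.75 q [-0.79  0.55  1.04  2.08 -0.64  0.87  0.04] p [ 0.5071 -0.0554  0.1286] xang 57.1 F [-1.65 -1.59  2.61]
-213 [ 0.      0.001  -0.0014 -0.0047  0.0009  0.0012]
-215 [ 0.001   0.0003 -0.0014 -0.0047  0.001   0.0361]
-217 [ 0.002  -0.0003 -0.0014 -0.0047  0.0011  0.071 ]
-219 [ 0.003  -0.0009 -0.0014 -0.0046  0.0012  0.1059]
-221 [ 0.0041 -0.0014 -0.0014 -0.0046  0.0013  0.1408]
-223 [ 0.0052 -0.0019 -0.0014 -0.0046  0.0014  0.1757]
```

View pics/w4.png

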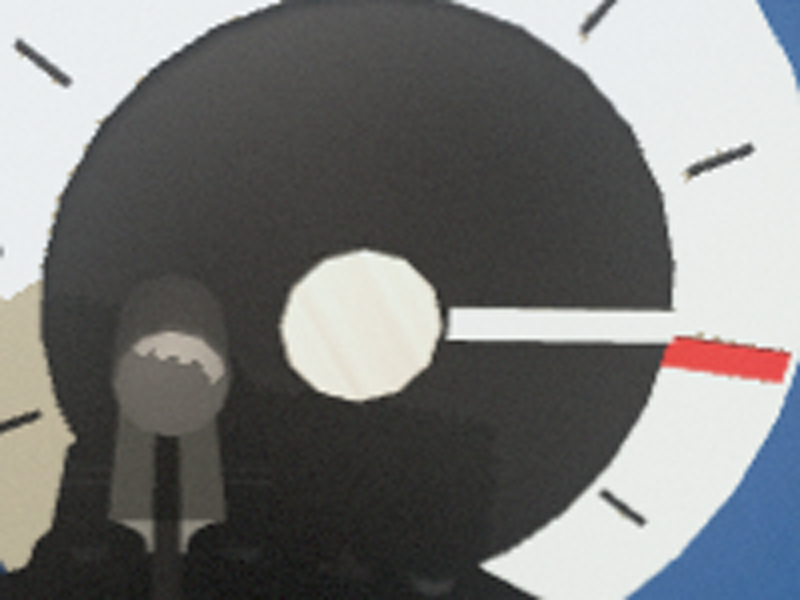

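In the crop the cap is at (362,325), mark end (673,327) and red line from (666,352) to (788,368), so a small remainder is left.

```bash
python3 -c "
from plan import *
c=camera_params('wrist');f=lambda p:(np.array(p)+.5)/4-.5+[215,120]
g={k:atz(c,f(uv),z)[:2] for k,uv,z in (('cap',(362,325),.124),('mark',(673,327),.121),('ri',(666,352),.112),('ro',(788,368),.112))}
for k,v in g.items():
  d=v-g['cap'];print(k,v.round(4),np.hypot(*d).round(4),np.degrees(np.arctan2(d[1],d[0])).round(1))"

```

```text
cap [ 0.5411 -0.0546] 0.0 0.0
mark [ 0.5798 -0.0813] 0.0471 -34.7
ri [ 0.5791 -0.0897] 0.0518 -42.8
ro [ 0.5944 -0.103 ] 0.072 -42.2
```

```bash
python3 -m jog '[{"x":0.001,"y":-0.0005,"z":-0.0005,"ax":0,"ay":0,"az":0.035},{"x":0.002,"y":-0.001,"z":-0.001,"ax":0,"ay":0,"az":0.07},{"x":0.003,"y":-0.0015,"z":-0.001,"ax":0,"ay":0,"az":0.1},{"x":0.0036,"y":-0.002,"z":-0.001,"ax":0,"ay":0,"az":0.122},{"x":0.0036,"y":-0.002,"z":-0.001,"ax":0,"ay":0,"az":0.122},{"x":0.0036,"y":-0.002,"z":-0.001,"ax":0,"ay":0,"az":0.122}]'
python3 -c "
from plan import *
st()
im=read_camera('wrist')[...,::-1];cv2.imwrite('pics/w5r.png',im);cv2.imwrite('pics/w5.png',cv2.resize(im[120:270,215:415],None,fx=4,fy=4,interpolation=cv2.INTER_CUBIC))"
```

```text
t: 7.4
eef_pos: [0.5074, -0.0509, 0.1294]
tool_rot: [-0.002, 0.906, 0.422, -0.002]
contact_force: [-1.2, -0.3, -0.9]
gripper_width: -0.002
grasp_force: 0.8
t 7.4 q [-0.82  0.57  1.07  2.08 -0.66  0.88 -0.06] p [ 0.5074 -0.0509  0.1294] xang 50.0 F [-1.17 -0.26 -0.88]
```

View pics/w5.png

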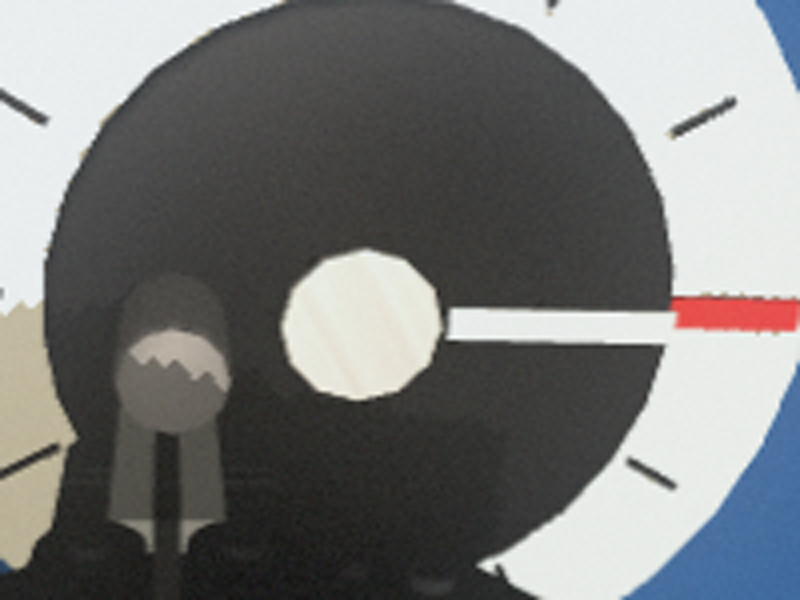

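The mark end is now at (673,328) and the red line runs from (674,313) to (800,315). I'll correct for the height difference, then plan the retreat and the press.

```bash
python3 -c "
from plan import *
c=camera_params('wrist');f=lambda p:(np.array(p)+.5)/4-.5+[215,120]
g={k:atz(c,f(uv),z)[:2] for k,uv,z in (('cap',(362,325),.124),('mark',(673,328),.121),('ri',(674,313),.112),('ro',(798,315),.112))}
for k,v in g.items():
  d=v-g['cap'];print(k,v.round(4),np.hypot(*d).round(4),np.degrees(np.arctan2(d[1],d[0])).round(1))"

```

```text
cap [ 0.5411 -0.0546] 0.0 0.0
mark [ 0.5764 -0.0862] 0.0473 -41.9
ri [ 0.5792 -0.0896] 0.0517 -42.6
ro [ 0.5942 -0.1026] 0.0715 -42.1
```

The marks agree within 0.7°. Backing off and lifting.

```bash
python3 -m jog '[{"x":-0.003,"y":0,"z":0,"ax":0,"ay":0,"az":0},{"x":-0.012,"y":0,"z":0,"ax":0,"ay":0,"az":0},{"x":-0.012,"y":0,"z":-0.02,"ax":0,"ay":0,"az":0},{"x":-0.012,"y":0,"z":-0.06,"ax":0,"ay":0,"az":0},{"x":-0.012,"y":0,"z":-0.09,"ax":0,"ay":0,"az":0},{"x":-0.012,"y":0,"z":-0.09,"ax":0,"ay":0,"az":0}]'
python3 -c "
from plan import *
st();print(rel(.5405,-.1858,.19,50))"
```

```text
t: 8.05
eef_pos: [0.5023, -0.0618, 0.223]
tool_rot: [-0.001, 0.907, 0.422, 0.001]
contact_force: [-0.6, -0.2, -0.8]
gripper_width: -0.002
grasp_force: 0.0
t 8.05 q [-0.96  0.45  1.26  2.01 -0.5   1.04 -0.16] p [ 0.5023 -0.0618  0.223 ] xang 49.9 F [-0.56 -0.17 -0.81]
[-0.0704  0.1091  0.0328  0.0002 -0.003  -0.0015]
```

```bash
python3 -m jog '[{"x":-0.03,"y":0.04,"z":0.0,"ax":0,"ay":0,"az":0},{"x":-0.05,"y":0.075,"z":0.0,"ax":0,"ay":0,"az":0},{"x":-0.07,"y":0.109,"z":0.0,"ax":0,"ay":0,"az":0},{"x":-0.07,"y":0.109,"z":0.0,"ax":0,"ay":0,"az":0},{"x":-0.07,"y":0.109,"z":0.0,"ax":0,"ay":0,"az":0}]'
python3 -c "
from plan import *
st();print(rel(.5405,-.1858,.134,50))
im=read_camera('wrist')[...,::-1];cv2.imwrite('pics/w6.png',im)"
```

```text
t: 8.55
eef_pos: [0.5377, -0.1857, 0.2187]
tool_rot: [-0.002, 0.907, 0.421, -0.002]
contact_force: [-0.7, 0.3, 0.1]
gripper_width: 0.003
grasp_force: 0.0
t 8.55 q [-0.58  0.54  1.12  1.87 -0.55  1.09  0.06] p [ 0.5377 -0.1857  0.2187] xang 49.8 F [-0.74  0.35  0.14]
[ 0.0019  0.0026  0.0847 -0.005   0.0019 -0.0041]
```

View pics/w6.png

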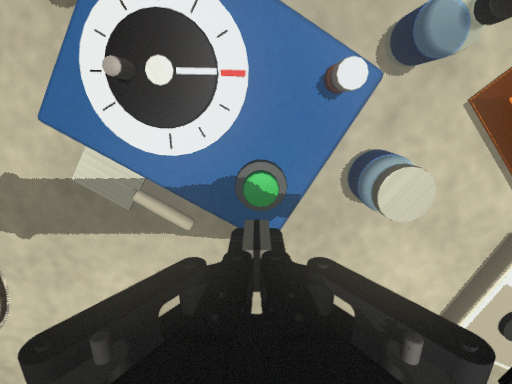

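The picture shows the white mark in line with the red line (about (215,71) and (233,73)), and nothing disturbed. Descending onto the button at (262,187).

```bash
python3 -m jog '[{"x":0.002,"y":0.003,"z":0.03,"ax":0,"ay":0,"az":0},{"x":0.002,"y":0.003,"z":0.06,"ax":0,"ay":0,"az":0},{"x":0.002,"y":0.003,"z":0.078,"ax":0,"ay":0,"az":0},{"x":0.002,"y":0.003,"z":0.081,"ax":0,"ay":0,"az":0},{"x":0.002,"y":0.003,"z":0.081,"ax":0,"ay":0,"az":0},{"x":0.002,"y":0.003,"z":0.081,"ax":0,"ay":0,"az":0}]'
python3 -c "
from plan import *
st();print(rel(.5405,-.1858,.126,50))"
```

```text
t: 9.2
eef_pos: [0.5424, -0.1841, 0.1391]
tool_rot: [-0.001, 0.906, 0.423, -0.001]
contact_force: [0.9, -0.1, 0.0]
gripper_width: 0.001
grasp_force: 0.0
t 9.2 q [-0.5   0.63  1.01  1.93 -0.66  0.96  0.13] p [ 0.5424 -0.1841  0.1391] xang 50.0 F [ 0.89 -0.05  0.02]
[-0.0025 -0.0003  0.0131 -0.0032  0.001   0.0001]
```

```bash
python3 -m jog '[{"x":-0.002,"y":0,"z":0.004,"ax":0,"ay":0,"az":0},{"x":-0.002,"y":0,"z":0.006,"ax":0,"ay":0,"az":0},{"x":-0.002,"y":0,"z":0.008,"ax":0,"ay":0,"az":0},{"x":-0.002,"y":0,"z":0.01,"ax":0,"ay":0,"az":0},{"x":-0.002,"y":0,"z":0.012,"ax":0,"ay":0,"az":0},{"x":-0.002,"y":0,"z":0.013,"ax":0,"ay":0,"az":0},{"x":-0.002,"y":0,"z":0.013,"ax":0,"ay":0,"az":0},{"x":-0.002,"y":0,"z":0.013,"ax":0,"ay":0,"az":0}]'
```

```text
t: 10.0
eef_pos: [0.5407, -0.1861, 0.126]
tool_rot: [-0.002, 0.907, 0.422, -0.001]
contact_force: [-2.6, 1.6, 11.2]
gripper_width: -0.0
grasp_force: 5.8
```

The force is 11 N, well past the 5 N for full travel, at z = 0.126, so the button is fully down. Letting go and lifting.

```bash
python3 -m jog '[{"x":0,"y":0,"z":0,"ax":0,"ay":0,"az":0},{"x":0,"y":0,"z":-0.01,"ax":0,"ay":0,"az":0},{"x":0,"y":0,"z":-0.04,"ax":0,"ay":0,"az":0},{"x":0,"y":0,"z":-0.08,"ax":0,"ay":0,"az":0},{"x":0,"y":0,"z":-0.09,"ax":0,"ay":0,"az":0},{"x":0,"y":0,"z":-0.09,"ax":0,"ay":0,"az":0},{"x":0,"y":0,"z":-0.09,"ax":0,"ay":0,"az":0}]'
python3 -c "
from plan import *
st();cv2.imwrite('pics/w7.png',read_camera('wrist')[...,::-1])"
```

```text
t: 10.7
eef_pos: [0.5404, -0.1854, 0.2142]
tool_rot: [-0.002, 0.906, 0.422, -0.002]
contact_force: [0.4, -0.3, -1.3]
gripper_width: -0.003
grasp_force: 0.0
t 10.7 q [-0.57  0.55  1.11  1.87 -0.55  1.08  0.06] p [ 0.5404 -0.1854  0.2142] xang 50.0 F [ 0.37 -0.28 -1.29]
```

View pics/w7.png

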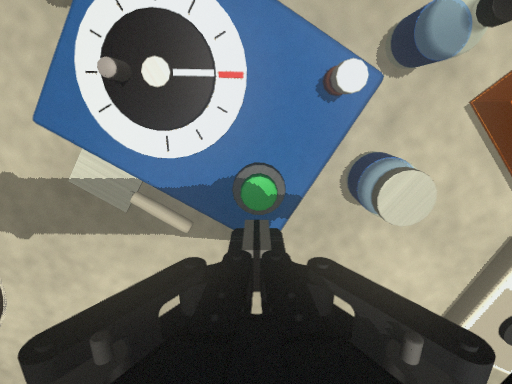

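The mark (213,72) still lines up with the red line (230,75), the button at (259,192) is up again, and everything in view stands as before. Handing in.

```bash
python3 -c "
from station import *
print(hand_in())"
```

```text
the job is handed in; nothing more can be done
None
```

I turned the dial until its white mark was within about 1° of the red set line, then pressed the green button fully down and let it go, touched nothing else, and handed the job in; the verdict wasn't shown.

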